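# Lock the gel tray into the gel caster

### The job

Close the gel caster on the gel tray: with the fingertips, swing the cam lever on the left rail round to its low point, so that the cam's nose is out of the way, then push the sliding end wall gently forward by its thumb plate until the tray is snug between the two end gaskets. Then swing the lever back along the rail to its high point, so that the cam locks behind the wall's roller. Nothing is lifted, neither wall, tray nor comb, and the other things on the bench stay where they are.

Things in the scene. Friction and masses are not known exactly. Their poses are not given: they have to be found in the camera images.
- caster: gel caster, fixed to the bench: white base on 12 mm feet, top 22 mm above the bench, from x = -195 to 165 mm, 190 mm wide (y); side rails with inner faces at y = +-80 mm, outer +-92 mm, tops 46 mm up; fixed end wall at the +x end, top 52 mm up. Origin: on the centre line, at bench level; x points along the caster from the sliding wall (robot's side) to the fixed wall, y to the left rail
- end_wall: sliding end wall, loose grey piece (0.4 kg) on the base between the rails, 1.5 mm play: a wall 157 mm wide, 16 mm thick, top 50 mm above the bench, rubber gasket in front; behind it a flat sole and a thumb plate, 86 mm long in all; on the wall's top left (y = +61 mm) an upright steel roller, 13 mm diameter, top 67 mm up, that meets the cam. Origin: foot of the gasket face, centre; x forward
- cam_lever (a joint): cam lever angle, rad, about a vertical axis; grows anticlockwise seen from above. 0 = low point: lever points out and forward (45 deg between caster +x and +y), cam's nose turned back clear of the roller's path (clear below 0.25). 2.0 = high point: lever points back along the rail (160 deg from caster +x), nose across the roller's path. Stops at -0.10 and 2.05. 2 to 3 N at the peg; stays where it is left
- cam_pivot (a point): axis of the cam lever, on a boss of the left rail, 57 mm above the bench, at caster x = -23 mm, y = +94 mm. The aluminium cam plate (52 to 62 mm above the bench) has its nose 40 mm from this axis, pointing 155 deg anticlockwise of the lever. With the wall home, the nose at 2.0 stands right behind the roller and holds the wall; coming round, it can push the wall the last 2 to 3 mm
- lever_peg (a point): centre of the upright round peg at the end of the cam lever, where a finger pushes: 16 mm diameter, from 62 to 100 mm above the bench (this point 84 mm up), 60 mm from the axis; the steel lever bar from axis to peg is 14 mm wide, 62 to 71 mm above the bench
- thumb_plate (a point): centre of the rear (-x) face of the sliding wall's thumb plate, where the wall is pushed: upright grey plate 60 mm wide (y), 8 mm thick, up to 70 mm above the bench (this point 52 mm up), on the wall's centre line, 86 mm behind its gasket face; free behind, but for the base plate below (top 22 mm). The released wall slides with some 2 to 4 N
- wall_face (a point): foot of the sliding wall's gasket face, centre (22 mm above the bench), which meets the tray; x points forward along the caster
- fixed_face (a point): foot of the fixed wall's gasket face, centre (22 mm above the bench, caster x = 118 mm), which looks back to -x of the caster; axes as the caster
- tray_near (a point): middle of the lower edge of the tray's end facing the sliding wall. The tray is clear plastic, loose, 100 mm long (caster x), 150 mm wide, 26 mm high, open at both ends, lying on the caster's base between the rails; it starts 3 to 14 mm short of the fixed wall, and the sliding wall pushes it home
- tray_far (a point): middle of the lower edge of the tray's end that faces the fixed wall
- tray: the tray; origin at the centre of its underside, x along the caster, z up
- comb: white gel comb, 158 x 16 x 4 mm, standing across the tray in two notches, loose; origin at the middle of its bar's lower edge, 17 mm above the tray's underside
- spare_comb: bystander: second comb lying flat near the rear of the caster, on its right; origin on its underside
- tip_box: bystander: grey pipette-tip box 122 x 85 x 62 mm, right of the caster; origin at the centre of its underside
- tube_rack: bystander: low rack of small tubes 100 x 60 x 42 mm, on the left of the caster; origin at the centre of its underside
- bottle_a: bystander: glass bottle with orange cap, 70 mm diameter, 138 mm tall; origin at the centre of its underside
- bottle_b: bystander: glass bottle with orange cap, 56 mm diameter, 105 mm tall; origin at the centre of its underside
- beaker: bystander: clear beaker 72 mm diameter, 85 mm tall; origin at the centre of its underside
- pipette: bystander: hand pipette lying on the bench left of the caster, 240 mm long, 27 mm high; origin under its middle
Things that resemble listed ones, but are neither listed nor needed, are in the scene too. What is shaped like the end_wall but green is not meant.

How it is judged:
On the way, in this order (a step that is already met when the one before it is completed fails the run):
1. cam lever turned to released while the sliding wall still stands where it was (value of joint cam_lever below 0.25 rad and distance of wall_face from where it was at the start of the episode below 0.01 m), for 0.1 s.
2. with the cam released, the sliding wall is pushed up so that the tray is snug between both gaskets (value of joint cam_lever below 0.4 rad and x of tray_near in the frame of wall_face below 0.004 m and x of tray_far in the frame of fixed_face above -0.004 m), for 0.2 s.
At the end, for the whole second after the job is handed in: the tray lies flat with each end within 2.5 mm of its gasket (fixed wall and sliding wall), the cam lever stands locked (cam_lever above 1.8 rad), comb still in its notches, everything at rest (value of joint cam_lever above 1.8 rad and x of tray_near in the frame of wall_face below 0.0025 m and x of tray_far in the frame of fixed_face above -0.0025 m and linear speed of each of tray, end_wall below 0.01 m/s and z of wall_face in the frame of fixed_face below 0.004 m and angle between tray's own z axis and vertical below 0.03 rad and z of comb in the frame of tray below 0.02 m); the robot touches nothing.
It fails at once if the sliding wall was pushed along (over 10 mm) while the cam was not at its low point (value of joint cam_lever above 0.4 rad and distance of wall_face from where it was at the start of the episode above 0.01 m and x of tray_near in the frame of wall_face above 0.006 m).
It fails at once if the sliding wall, the tray or the comb was lifted or tipped (8 mm, 0.1 rad) (z of any of tray_near, tray_far, wall_face in the frame of fixed_face above 0.008 m or z of thumb_plate in the frame of fixed_face above 0.038 m or z of comb in the frame of tray above 0.025 m or angle between any of tray, end_wall's own z axis and vertical above 0.1 rad).
It fails at once if the tray was crushed between the walls (over 60 N) (contact force between tray and end_wall above 60 N).
It fails at once if a bystander was moved over 20 mm or tipped over (distance of any of spare_comb, tip_box, tube_rack, bottle_a, bottle_b, beaker, pipette from where it was at the start of the episode above 0.02 m or angle between any of spare_comb, tip_box, tube_rack, bottle_a, bottle_b, beaker, pipette's own z axis and vertical above 0.4 rad).
It also fails if it takes over 70 s, if anything falls off the work surface, if the arm or the gripper's body presses on something with over 40 N, if the wrist force passes 120 N, or if a joint passes its speed limit or range.

### The arm

A 6-joint arm with a two-finger parallel gripper is mounted at the origin on the work surface. World frame = base frame: x ahead of the robot, y to its left, z up, the work surface at z = 0. Lengths are in m, angles in rad, forces in N, time in s.
With the tool pointing down it reaches from about 0.325 to 0.775 m from the base axis. Payload 5.5 kg.
Tool frame: the origin (TCP) lies at the very end of the fingers, on their centre line; the grasp point (between the pads) lies 19 mm behind it (ctrl.tcp_to_grasp is the distance from the TCP to the grasp point, in m); z points along the fingers, y is the line along which they close (so a half turn about z gives the same grasp; the last joint's range is limited). The gripper opens to 85 mm and grips with 20 to 120 N. Pads are 22 mm wide; open, the fingers measure 114 mm over their backs; the gripper's body (76 mm by 85 mm) begins 54 mm behind the grasp point. The pads swing forward as they close: fully open they stand 13 mm farther back than shut.
Start: joints at [-1.355, 0.091, 1.231, -0, 1.82, -0.057], TCP at [0.162, -0.578, 0.207] pointing down, gripper open.
Joint ranges: [-2.87, 2.87], [-0.86, 2.18], [0.17, 2.46], [-1.51, 4.65], [0.06, 2.69], [-2.65, 2.65]. Speed limits (rad/s): [2.57, 2.57, 3.01, 3.14, 3.14, 3.14].

### API

Orientations are given as a 3x3 rotation matrix whose columns are the frame's x, y, z axes.
In Python, from station import ctrl gives the robot as it stands.
- The arm moves only by the tool servo_tool, never from a script. Its argument "increments" is a list of rows, each an object with "slide": the shift along the tool's x, y, z in cm, a list of three; "rotation": the turn, a rotation vector about the tool's x, y, z in degrees, a list of three; "claw": the gripper's target within -1 to 1 (shut at 1, half-way at 0, fully open at -1). In form: [{"slide": [tx, ty, tz], "rotation": [ax, ay, az], "claw": claw}, ...]. A call has exactly 8 rows; each row is the pose to reach, as a shift and turn from the pose commanded when the call began, along the tool's axes at that moment; what a row does not reach only later rows make up. A row lasts 1/10 s, in which the tool goes at most 50 mm and 8.59 degrees, less where a joint would pass 70% of its speed; a pose out of reach is approached as far as the arm can. A call with a gripper value outside its range is refused whole. The fingers move at their own pace and stop on an object; "squeeze" is the grip in N (left out, the last holds). Time passes only in rows, so rows that repeat a pose let the fingers close, or fill a call up. It gives the time, the measured TCP pose, the force, the opening and the grip force at its end, in the units of the state.
- ctrl.get_obs(): the state, without advancing time (a new reading comes with each control period).
- ctrl.grab_frame(name): name is "scene" or "top" or "wrist"; returns a dict with "color" (480x640x3 uint8, blue, green, red), "fov_y" (degrees; the focal length in pixels is half the picture's height over the tangent of half this angle, whatever the lens; pixels are square), "cx", "cy" (the principal point, pixels), "extrinsics" (4x4, takes a point from camera to world coordinates); the wrist camera has in their place "hand_eye" (4x4, takes a point from camera to tool coordinates, whose origin is the TCP and whose axes are the flange's). Camera axes: x right, y up, looking along -z (the intrinsics and any distortion apply to the point x, -y, -z); pixel columns grow to the right and rows downward; lengths in m; the calibration is good to about 2 mm. A picture is of the moment at which its call begins: read the wrist's pose just before it. There is no depth.
- ctrl.job_done(): hands the job in; it is judged then, once.
Trained networks look in a picture, given as the dict that the camera call returned (one of the last four; its "shot" number tells which), for a name from the list of things; names that differ only in an ending like _2 or _b are one class to them, and where a whole thing is asked for, a point or a joint stands for the part that bears it (a point fixed in the world has none). Each returns a list of dicts, best first, with "conf" (0 to 1); they miss things now and then, are a little off and sometimes report something else, mostly with a low value. They report only what shows in the picture. A call takes as long as a camera call. They do not tell look-alikes from the thing itself.
- ctrl.regions_of(picture, thing): "mask" (480x640 bool, what is visible of it) and "location" ([column, row] in pixels, amid what is visible of it).
The state is a dict: "clock": time; "q": joint angles; "qvel": joint speeds; "effort": joint torques, N m; "eef_pos": TCP position; "ee_rot": TCP orientation; "wrist_force": force on the tool from outside, world axes, zero at the start; "moment": the same for the moment, N m; "opening": finger opening in m; "grasp_force": force on a finger pad.
Only numpy, scipy, OpenCV 4.12 (cv2) and the standard library are available. Lean on these libraries where they do the work, as an engineer would, in place of code of your own. Each camera call takes 0.05 s, during which the arm holds its last target. There are 200 camera calls.

## Working session

There is one attempt and no reset: what is moved stays moved. The work goes in short steps, Python scripts to look and compute and a tool call to move; the robot and the scene stay as the last step left them, time stands still between calls to the robot, and variables do not carry over. Pictures are saved under pics/ and viewed, at most 10 in all, crops included, and the job is handed in when it is done.

Besides the shell and the picture viewer there is one more tool, called after "Emit:" in YAML: its name, and indented under it one key for each argument. servo_tool: Moves the arm, as the interface text tells. Its arguments: {"type":"object","properties":{"increments":{"type":"array","items":{"type":"object","properties":{"slide":{"type":"array","items":{"type":"number"}},"rotation":{"type":"array","items":{"type":"number"}},"claw":{"type":"number"}}}},"squeeze":{"type":"number"}},"required":["increments"]}

```bash
mkdir -p pics; cat > h.py <<'E'
import numpy as np, cv2
from station import ctrl
def K(f): return 240/np.tan(np.radians(f['fov_y'])/2)
def ray(f,px,E=None):
    E=f['extrinsics'] if E is None else E
    E=np.array(E);k=K(f);d=np.array([(px[0]-f['cx'])/k,-(px[1]-f['cy'])/k,-1])
    return E[:3,3],E[:3,:3]@d
def atz(f,px,z,E=None):
    o,d=ray(f,px,E);return o+d*(z-o[2])/d[2]
def proj(f,p,E=None):
    E=f['extrinsics'] if E is None else E
    q=np.linalg.inv(np.array(E))@np.append(p,1);k=K(f);return np.array([f['cx']+k*q[0]/-q[2],f['cy']-k*q[1]/-q[2]])
E
python3 - <<'E'
from h import *
for n in ['top','scene']:
    f=ctrl.grab_frame(n);cv2.imwrite(f'pics/{n}0.png',f['color'])
    print(n,{k:v for k,v in f.items() if k!='color'})
    for t,z in [('caster',.03),('end_wall',.05),('cam_lever',.066),('lever_peg',.1),('thumb_plate',.07),('tray',.035),('comb',.05),('tube_rack',.04),('bottle_a',.1),('beaker',.08),('tip_box',.06),('pipette',.02),('spare_comb',0)]:
        for r in ctrl.regions_of(f,t)[:3]: print(t,round(r['conf'],2),np.round(r['location']),r['mask'].sum(),np.round(atz(f,r['location'],z),3))
print(ctrl.get_obs())
E
```

```text
top {'fov_y': 52.90343065915578, 'cx': 313.74010917292463, 'cy': 238.75785075668833, 'extrinsics': array([[-0.01477239,  0.98543241, -0.16942474,  0.35919975],
       [-0.99976827, -0.01721053, -0.01293111,  0.02941096],
       [-0.01565862,  0.16919446,  0.98545829,  1.06496998],
       [ 0.        ,  0.        ,  0.        ,  1.        ]]), 'shot': 1}
caster 0.92 [321. 209.] 7659 [0.604 0.027 0.03 ]
caster 0.31 [276. 200.] 446 [0.625 0.124 0.03 ]
end_wall 0.66 [234. 367.] 3156 [0.27 0.21 0.05]
end_wall 0.63 [311. 260.] 2971 [0.487 0.049 0.05 ]
end_wall 0.36 [277. 207.] 443 [0.605 0.122 0.05 ]
cam_lever 0.87 [275. 198.] 467 [0.62  0.125 0.066]
lever_peg 0.61 [276. 207.] 459 [0.592 0.118 0.1  ]
thumb_plate 0.74 [236. 368.] 3285 [0.269 0.203 0.07 ]
thumb_plate 0.66 [313. 258.] 3018 [0.489 0.045 0.07 ]
thumb_plate 0.41 [319. 209.] 8006 [0.593 0.031 0.07 ]
tray 0.59 [326. 179.] 2798 [0.669 0.014 0.035]
tray 0.44 [228. 230.] 961 [0.56  0.23  0.035]
comb 0.77 [333. 162.] 344 [ 0.704 -0.002  0.05 ]
tube_rack 0.6 [216. 174.] 1272 [0.684 0.258 0.04 ]
bottle_a 0.98 [413. 272.] 647 [ 0.454 -0.
[... 2022 characters left out ...]
00, -5.66647645e-02]), 'qvel': array([ 2.85033687e-04,  2.88285394e-04,  7.60121151e-04,  2.71836190e-04,
       -1.07918582e-03, -3.40562344e-05]), 'effort': array([ 1.63837575e-05, -4.58462620e+01, -4.18084466e+01, -9.18952696e-05,
        9.00970826e-04,  4.77330286e-05]), 'eef_pos': array([ 0.16168651, -0.57782008,  0.20724069]), 'ee_rot': array([[ 9.63019900e-01,  2.69430271e-01,  2.04900611e-05],
       [ 2.69430270e-01, -9.63019900e-01,  5.16784239e-05],
       [ 3.36560683e-05, -4.42467079e-05, -9.99999998e-01]]), 'wrist_force': array([-0.44177463, -0.30950327,  0.4245913 ]), 'moment': array([ 0.00633037, -0.0044298 , -0.01801872]), 'grasp_force': 0.0, 'opening': 0.08507862468475948}
```

View pics/top0.png

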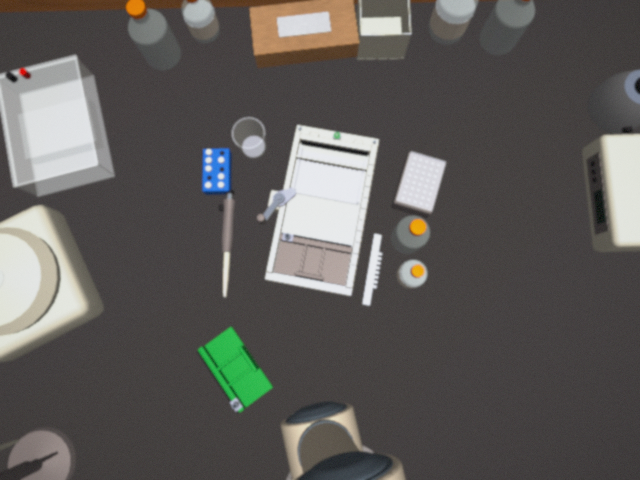

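View pics/scene0.png

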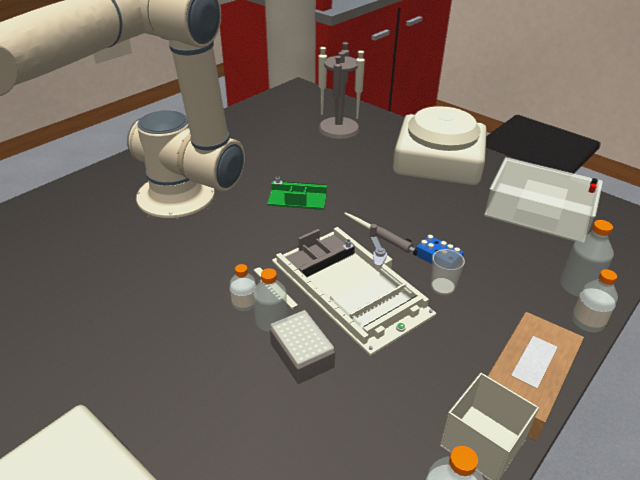

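Top view: caster corners near (297,126), (378,138), (351,294), (266,280), with the peg at about (262,218), the pivot at (281,199) and the roller at (288,238). I'll enlarge both views for precise corners.

```bash
python3 - <<'E'
from h import *
a=cv2.imread('pics/top0.png')[115:305,230:400];b=cv2.imread('pics/scene0.png')[220:360,260:450]
cv2.imwrite('pics/c1.png',cv2.resize(a,None,fx=3,fy=3,interpolation=2))
cv2.imwrite('pics/c2.png',cv2.resize(b,None,fx=4,fy=4,interpolation=2))
E
```

```text
(no output)
```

View pics/c1.png

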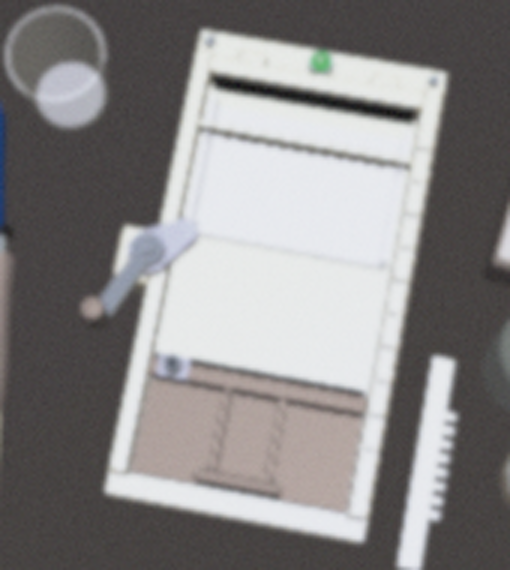

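View pics/c2.png

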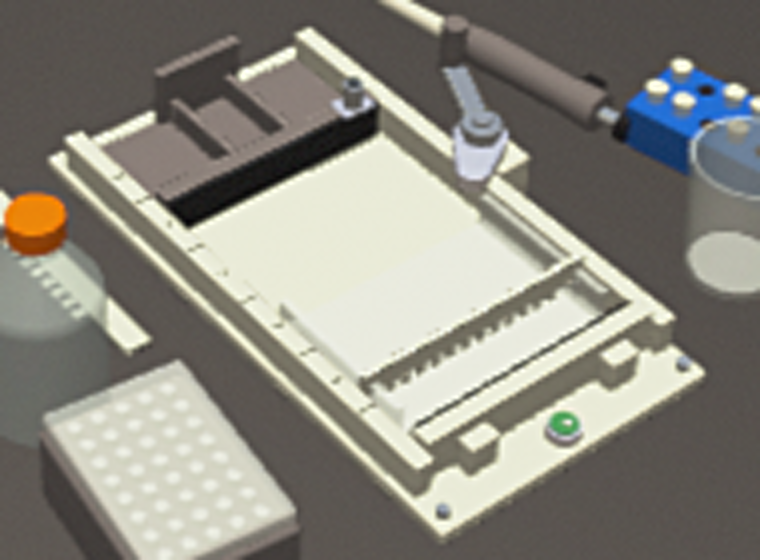

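```bash
python3 - <<'E'
from h import *
from scipy.optimize import least_squares
F={n:ctrl.grab_frame(n) for n in ['top','scene']}
T=lambda u,v:('top',np.array([230+(u+.5)/3-.5,115+(v+.5)/3-.5]))
S=lambda u,v:('scene',np.array([260+(u+.5)/4-.5,220+(v+.5)/4-.5]))
C=[(T(202,29),(.165,.095,.022)),(T(447,71),(.165,-.095,.022)),(T(365,542),(-.195,-.095,.022)),(T(105,493),(-.195,.095,.022)),
(S(703,373),(.165,.095,.022)),(S(441,538),(.165,-.095,.022)),(S(50,158),(-.195,-.095,.022))]
def W(p,c): 
    a=p[2];return np.array([p[0]+np.cos(a)*c[0]-np.sin(a)*c[1],p[1]+np.sin(a)*c[0]+np.cos(a)*c[1],c[2]])
r=least_squares(lambda p:np.concatenate([proj(F[m[0]],W(p,c))-m[1] for m,c in C]),[.6,.02,-.17],loss='soft_l1')
p=r.x;print(p,np.degrees(p[2]),np.round(r.fun,1));np.save('p.npy',p)
inv=lambda w:np.array([[np.cos(p[2]),np.sin(p[2])],[-np.sin(p[2]),np.cos(p[2])]])@(w[:2]-p[:2])
for n,m,z in [('peg',T(92,306),.1),('peg',S(456,24),.1),('pivot',T(149,249),.071),('roller',T(172,364),.067),('roller',S(352,84),.067),('thL',T(200,476),.07),('thR',T(278,491),.07),('thL',S(238,40),.07),('thR',S(157,68),.07),('combT',T(203,129),.05),('combT',T(409,165),.05),('traynear',T(200,235),.048),('traynear',T(385,266),.048)]:
    w=atz(F[m[0]],m[1],z);print(n,m[0],np.round(w,4),np.round(inv(w)*1000,1))
pv=np.array([-.023,.094])
for q in (0,.5,1,1.5,2): 
    a=q+np.pi/4;print(q,np.round(W(p,(pv[0]+.06*np.cos(a),pv[1]+.06*np.sin(a),.084)),3))
E
```

```text
[ 0.624549    0.01909488 -0.20160025] -11.550843572384043 [-0.7 -0.1 -0.3  0.  -0.4 -0.3 -0.2 -0.3 -0.   0.3 -0.7  0.1 -2.   0.8]
peg top [0.573  0.1509 0.1   ] [-76.9 118.8]
peg scene [0.5743 0.1541 0.1   ] [-76.2 122.2]
pivot top [0.6199 0.1142 0.071 ] [-23.6  92.3]
roller top [0.5376 0.0987 0.067 ] [-101.1   60.6]
roller scene [0.5395 0.1017 0.067 ] [-99.8  64. ]
thL top [0.4583 0.0795 0.07  ] [-175.    25.9]
thR top [0.4471 0.026  0.07  ] [-175.2  -28.8]
thL scene [0.4637 0.0855 0.07  ] [-170.8   32.8]
thR scene [0.4461 0.0326 0.07  ] [-177.5  -22.5]
combT top [0.7153 0.0761 0.05  ] [77.5 74.1]
combT top [ 0.6849 -0.0737  0.05  ] [ 77.7 -78.9]
traynear top [0.6357 0.0791 0.048 ] [-1.1 61.1]
traynear top [ 0.6101 -0.0541  0.048 ] [  0.5 -74.6]
0 [0.671 0.149 0.084]
0.5 [0.649 0.169 0.084]
1 [0.62  0.176 0.084]
1.5 [0.591 0.168 0.084]
2 [0.57  0.148 0.084]
```

Emit:
servo_tool:
  increments:
    - {"slide": [3, -3, 0], "rotation": [0, 0, -6], "claw": -0.5}
    - {"slide": [6, -6, 0], "rotation": [0, 0, -12], "claw": 0}
    - {"slide": [9, -9, 0], "rotation": [0, 0, -18], "claw": 0.2}
    - {"slide": [12, -12, 0], "rotation": [0, 0, -24], "claw": 0.2}
    - {"slide": [15, -15, 0], "rotation": [0, 0, -30], "claw": 0.2}
    - {"slide": [18, -18, 0], "rotation": [0, 0, -36], "claw": 0.2}
    - {"slide": [20, -20, 0], "rotation": [0, 0, -42], "claw": 0.2}
    - {"slide": [20, -20, 0], "rotation": [0, 0, -42], "claw": 0.2}
  squeeze: 20

```text
clock: 2.3
eef_pos: [0.3019, -0.3289, 0.208]
ee_rot: [[0.53, 0.848, 0.002], [0.848, -0.53, -0.0], [0.0, 0.002, -1.0]]
wrist_force: [-0.2, 0.0, 0.8]
opening: 0.034
grasp_force: 0.0
```

```bash
cat >> h.py <<'E'
P=np.load('p.npy')
def cw(x,y):
    c,s=np.cos(P[2]),np.sin(P[2]);return np.array([P[0]+c*x-s*y,P[1]+s*x+c*y])
def inc(pts):
    """pts: list of (world x,y,z, theta of tool x axis rad) -> increments cm/deg"""
    o=ctrl.get_obs();R=np.array(o['ee_rot']);t0=np.arctan2(R[1,0],R[0,0])
    print('now',np.round(o['eef_pos'],4),round(np.degrees(t0),1),'tilt',np.round(R[:,2],4),'F',np.round(o['wrist_force'],1),'open',round(o['opening'],4),'t',o['clock'])
    for x,y,z,t in pts: print(np.round(R.T@(np.array([x,y,z])-o['eef_pos'])*100,2),round(-np.degrees((t-t0+np.pi)%(2*np.pi)-np.pi),1))
def lev(q,z,dr=0,cl=0):
    a=q+np.pi/4;r=.06+dr;x,y=-.023+r*np.cos(a),.094+r*np.sin(a);return (*cw(x,y),z,a+P[2])
E
python3 -c "
from h import *
inc([lev(1.9,.2)])"
```

```text
now [ 0.3019 -0.3289  0.208 ] 58.0 tilt [ 1.7e-03 -5.0e-04 -1.0e+00] F [-0.2  0.   0.8] open 0.034 t 2.3
[55.21 -2.49  0.82] -84.3
```

Emit:
servo_tool:
  increments:
    - {"slide": [4, 0, 0], "rotation": [0, 0, -6], "claw": 0.2}
    - {"slide": [8, -0.4, 0], "rotation": [0, 0, -12], "claw": 0.2}
    - {"slide": [12, -0.6, 0], "rotation": [0, 0, -18], "claw": 0.2}
    - {"slide": [16, -0.8, 0], "rotation": [0, 0, -24], "claw": 0.2}
    - {"slide": [20, -1, 0], "rotation": [0, 0, -30], "claw": 0.2}
    - {"slide": [24, -1, 0], "rotation": [0, 0, -36], "claw": 0.2}
    - {"slide": [28, -1, 0], "rotation": [0, 0, -42], "claw": 0.2}
    - {"slide": [30, -1, 0], "rotation": [0, 0, -48], "claw": 0.2}

```text
clock: 3.1
eef_pos: [0.4537, -0.0708, 0.2071]
ee_rot: [[-0.274, 0.962, 0.0], [0.962, 0.274, 0.0], [0.0, 0.0, -1.0]]
wrist_force: [-0.2, -0.7, -0.4]
opening: 0.0342
grasp_force: 0.0
```

```bash
python3 -c "
from h import *
inc([lev(1.9,.2)])"
```

```text
now [ 0.4537 -0.0708  0.2071] 105.9 tilt [ 2.e-04  4.e-04 -1.e+00] F [-0.2 -0.7 -0.4] open 0.0342 t 3.1
[18.2  17.63  0.73] -36.4
```

Emit:
servo_tool:
  increments:
    - {"slide": [3, 3, 0], "rotation": [0, 0, -6], "claw": 0.2}
    - {"slide": [6, 6, 0], "rotation": [0, 0, -12], "claw": 0.2}
    - {"slide": [9, 9, 0], "rotation": [0, 0, -18], "claw": 0.2}
    - {"slide": [12, 12, 0], "rotation": [0, 0, -24], "claw": 0.2}
    - {"slide": [15, 15, 0], "rotation": [0, 0, -30], "claw": 0.2}
    - {"slide": [18, 17.5, 0], "rotation": [0, 0, -36], "claw": 0.2}
    - {"slide": [18, 17.5, 0.5], "rotation": [0, 0, -36], "claw": 0.2}
    - {"slide": [18, 17.5, 0.5], "rotation": [0, 0, -36], "claw": 0.2}

```text
clock: 3.9
eef_pos: [0.5726, 0.1477, 0.2006]
ee_rot: [[-0.783, 0.621, -0.003], [0.621, 0.783, -0.001], [0.001, -0.003, -1.0]]
wrist_force: [-0.3, -0.4, -1.5]
opening: 0.0341
grasp_force: 0.0
```

```bash
python3 -c "
from h import *
o=ctrl.get_obs();f=ctrl.grab_frame('wrist');cv2.imwrite('pics/w1.png',f['color'])
T=np.eye(4);T[:3,:3]=o['ee_rot'];T[:3,3]=o['eef_pos'];E=T@np.array(f['hand_eye']);print(np.round(f['hand_eye'],3),f['cx'],f['cy'],f['fov_y'])
for t in ['lever_peg','cam_lever']:
  for r in ctrl.regions_of(f,t)[:2]: print(t,r['conf'],r['location'],atz(f,r['location'],.1,E))
for q in (1.8,1.9,2.0): print(proj(f,np.array([*lev(q,.1)[:3]]),E))
inc([lev(1.9,.076)])"
```

```text
[[ 0.     0.963  0.271  0.067]
 [ 1.    -0.     0.    -0.   ]
 [ 0.001  0.271 -0.963 -0.166]
 [ 0.     0.     0.     1.   ]] 320.549341271887 240.44740364635257 66.98715392225604
lever_peg 0.67 [325.6, 277.2] [0.60452676 0.12688275 0.1       ]
lever_peg 0.28 [184.4, 211.3] [0.49752764 0.07656716 0.1       ]
[334.63628703 227.63979354]
[326.71981527 227.34483764]
[318.81177106 227.82008234]
now [0.5726 0.1465 0.2026] 141.5 tilt [ 3.e-04 -4.e-04 -1.e+00] F [ 0.7 -0.7  0.4] open 0.0343 t 4.05
[ 0.32  0.52 12.66] -0.8
```

View pics/w1.png

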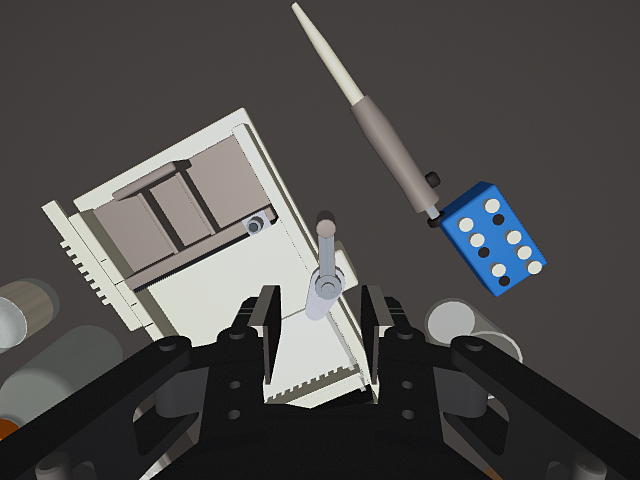

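The wrist view shows the peg top at (326,228). That agrees with the projected lever angle of 1.9 rad, so the caster fit holds. I'll descend astride the peg.

Emit:
servo_tool:
  increments:
    - {"slide": [0.3, 0.5, 2], "rotation": [0, 0, 0], "claw": 0.2}
    - {"slide": [0.3, 0.5, 4], "rotation": [0, 0, 0], "claw": 0.2}
    - {"slide": [0.3, 0.5, 6], "rotation": [0, 0, 0], "claw": 0.2}
    - {"slide": [0.3, 0.5, 8], "rotation": [0, 0, 0], "claw": 0.2}
    - {"slide": [0.3, 0.5, 10], "rotation": [0, 0, 0], "claw": 0.2}
    - {"slide": [0.3, 0.5, 11.5], "rotation": [0, 0, 0], "claw": 0.2}
    - {"slide": [0.3, 0.5, 12.4], "rotation": [0, 0, 0], "claw": 0.2}
    - {"slide": [0.3, 0.5, 12.4], "rotation": [0, 0, 0], "claw": 0.3}

```text
clock: 4.85
eef_pos: [0.5727, 0.153, 0.0772]
ee_rot: [[-0.783, 0.622, -0.002], [0.622, 0.783, -0.0], [0.001, -0.001, -1.0]]
wrist_force: [-0.2, 0.6, 0.7]
opening: 0.0298
grasp_force: 0.0
```

```bash
python3 -c "
from h import *
inc([lev(q,.078) for q in 1.9-np.arange(1,9)*.125])"
```

```text
now [0.5727 0.153  0.0772] 141.6 tilt [-1.8e-03 -4.0e-04 -1.0e+00] F [-0.2  0.6  0.7] open 0.0298 t 4.85
[-0.12  0.75 -0.08] 6.4
[-0.25  1.49 -0.09] 13.6
[-0.47  2.2  -0.09] 20.7
[-0.78  2.89 -0.09] 27.9
[-1.17  3.53 -0.09] 35.1
[-1.64  4.11 -0.09] 42.2
[-2.18  4.63 -0.09] 49.4
[-2.77  5.08 -0.09] 56.6
```

Emit:
servo_tool:
  increments:
    - {"slide": [-0.1, 0.7, 0], "rotation": [0, 0, 6.5], "claw": 0.35}
    - {"slide": [-0.25, 1.5, 0], "rotation": [0, 0, 13.5], "claw": 0.35}
    - {"slide": [-0.5, 2.2, 0], "rotation": [0, 0, 20.5], "claw": 0.35}
    - {"slide": [-0.8, 2.9, 0], "rotation": [0, 0, 28], "claw": 0.35}
    - {"slide": [-1.2, 3.5, 0], "rotation": [0, 0, 35], "claw": 0.35}
    - {"slide": [-1.6, 4.1, 0], "rotation": [0, 0, 42], "claw": 0.35}
    - {"slide": [-2.2, 4.6, 0], "rotation": [0, 0, 49.5], "claw": 0.35}
    - {"slide": [-2.8, 5.1, 0], "rotation": [0, 0, 56.5], "claw": 0.35}

```text
clock: 5.65
eef_pos: [0.628, 0.1764, 0.08]
ee_rot: [[0.09, 0.996, 0.002], [0.996, -0.09, 0.0], [0.001, 0.002, -1.0]]
wrist_force: [1.1, 0.3, 0.1]
opening: 0.0277
grasp_force: 0.0
```

```bash
python3 -c "
from h import *
inc([lev(q,.078) for q in .9-np.arange(1,9)*.125])"
```

```text
now [0.628  0.1764 0.08  ] 84.8 tilt [ 2.3e-03  5.0e-04 -1.0e+00] F [1.1 0.3 0.1] open 0.0277 t 5.65
[-0.14  0.56  0.2 ] 7.0
[-0.28  1.3   0.2 ] 14.1
[-0.51  2.02  0.21] 21.3
[-0.83  2.69  0.21] 28.5
[-1.22  3.33  0.21] 35.6
[-1.7   3.91  0.21] 42.8
[-2.24  4.43  0.21] 49.9
[-2.84  4.87  0.21] 57.1
```

Emit:
servo_tool:
  increments:
    - {"slide": [-0.1, 0.6, 0], "rotation": [0, 0, 7], "claw": 0.35}
    - {"slide": [-0.3, 1.3, 0], "rotation": [0, 0, 14], "claw": 0.35}
    - {"slide": [-0.5, 2, 0], "rotation": [0, 0, 21], "claw": 0.35}
    - {"slide": [-0.8, 2.7, 0], "rotation": [0, 0, 28.5], "claw": 0.35}
    - {"slide": [-1.2, 3.3, 0], "rotation": [0, 0, 35.5], "claw": 0.35}
    - {"slide": [-1.7, 3.9, 0], "rotation": [0, 0, 43], "claw": 0.35}
    - {"slide": [-2.2, 4.4, 0], "rotation": [0, 0, 50], "claw": 0.35}
    - {"slide": [-2.5, 4.6, 0], "rotation": [0, 0, 53], "claw": 0.35}

```text
clock: 6.45
eef_pos: [0.6717, 0.1469, 0.0799]
ee_rot: [[0.849, 0.528, 0.002], [0.528, -0.849, 0.0], [0.002, 0.001, -1.0]]
wrist_force: [0.2, -0.4, -0.1]
opening: 0.0276
grasp_force: 0.0
```

Emit:
servo_tool:
  increments:
    - {"slide": [0, 0, 0], "rotation": [0, 0, 0], "claw": 0.35}
    - {"slide": [0, 0, 0], "rotation": [0, 0, 0], "claw": 0.35}
    - {"slide": [0, 0, -2], "rotation": [0, 0, 0], "claw": 0.3}
    - {"slide": [0, 0, -4], "rotation": [0, 0, 0], "claw": 0.3}
    - {"slide": [0, 0, -6], "rotation": [0, 0, 0], "claw": 0.3}
    - {"slide": [0, 0, -8], "rotation": [0, 0, 0], "claw": 0.3}
    - {"slide": [0, 0, -9], "rotation": [0, 0, 0], "claw": 0.3}
    - {"slide": [0, 0, -9], "rotation": [0, 0, 0], "claw": 0.3}

```text
clock: 7.25
eef_pos: [0.6714, 0.1478, 0.1709]
ee_rot: [[0.846, 0.533, 0.004], [0.533, -0.846, 0.001], [0.004, 0.002, -1.0]]
wrist_force: [-0.4, 0.1, 0.7]
opening: 0.0303
grasp_force: 0.0
```

```bash
python3 -c "
from h import *
o=ctrl.get_obs();f=ctrl.grab_frame('wrist');cv2.imwrite('pics/w2.png',f['color'])
T=np.eye(4);T[:3,:3]=o['ee_rot'];T[:3,3]=o['eef_pos'];E=T@np.array(f['hand_eye'])
for q in (-.1,0,.1,.2): print(q,proj(f,np.array([*lev(q,.1)[:3]]),E))
inc([(*cw(-.2,0),.17,P[2]+np.pi),(*cw(-.2,0),.17,P[2]),(*cw(-.2,0),.17,P[2]+np.pi/2)])"
```

```text
-0.1 [325.27502988 243.93528384]
0 [316.4756665 243.7018671]
0.1 [307.69961147 244.31396801]
0.2 [299.0513754  245.76325801]
now [0.6709 0.1477 0.169 ] 32.2 tilt [ 1.6e-03  3.0e-04 -1.0e+00] F [-0.4  0.3 -0.5] open 0.0296 t 7.3
[-25.23  -5.41  -0.14] -136.3
[-25.23  -5.41  -0.14] 43.7
[-25.23  -5.41  -0.14] -46.3
```

View pics/w2.png

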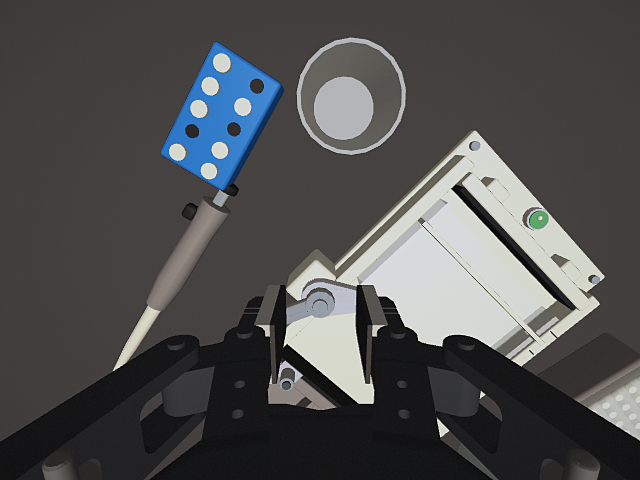

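The lever did not follow: its bar points left from the boss at (320,303), not up to (316,244). I'll measure the lever angle from the fixed cameras.

```bash
python3 -c "
from h import *
o=ctrl.get_obs();f=ctrl.grab_frame('wrist')
T=np.eye(4);T[:3,:3]=o['ee_rot'];T[:3,3]=o['eef_pos'];E=T@np.array(f['hand_eye'])
for q in (1.2,1.4,1.6,1.9): print(q,proj(f,np.array([*lev(q,.1)[:3]]),E),proj(f,np.array([*lev(q,.071,-.03)[:3]]),E),proj(f,np.array([*lev(q,.071,-.06)[:3]]),E))
print(cv2.__version__)
g=ctrl.grab_frame('scene')
for q in (0,1.2,1.4,1.6,1.9): print(q,proj(g,np.array([*lev(q,.1)[:3]]))-[350,215])
s=cv2.resize(g['color'][175:275,310:430],None,fx=5,fy=5,interpolation=2)
cv2.imwrite('pics/s2.png',s)
for q in (0,1.2,1.4,1.6,1.9): print(q,(proj(g,np.array([*lev(q,.1)[:3]]))-[310,175])*5)
"
```

```text
1.2 [238.78461987 297.42135352] [283.21500933 293.92521837] [318.93770756 305.78427684]
1.4 [235.63421128 312.41076999] [281.55869754 300.67964504] [318.93770756 305.78427684]
1.6 [235.86691856 327.48242491] [281.40877447 307.56339562] [318.93770756 305.78427684]
1.9 [242.24076021 348.95074972] [283.95157467 317.53256462] [318.93770756 305.78427684]
4.12.0
0 [56.20451703 28.93403776]
1.2 [40.31373743 12.6021115 ]
1.4 [35.47078842 11.33326426]
1.6 [30.42818639 10.64996102]
1.9 [22.88585555 10.76640364]
0 [481.02258513 344.67018881]
1.2 [401.56868716 263.01055748]
1.4 [377.35394208 256.66632132]
1.6 [352.14093196 253.24980511]
1.9 [314.42927776 253.83201822]
```

View pics/s2.png

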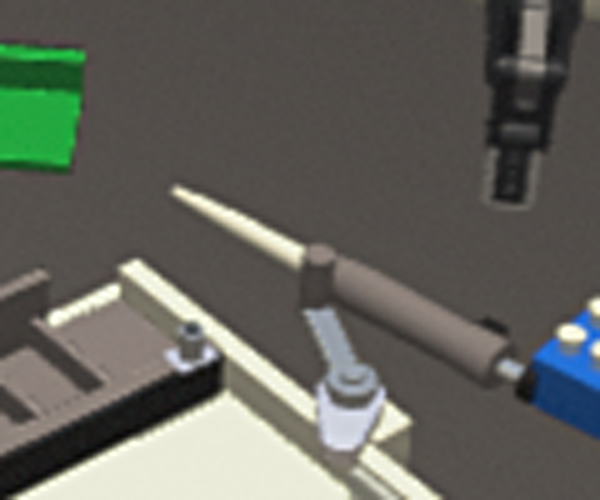

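```bash
python3 -c "
from h import *
o=ctrl.get_obs();g=ctrl.grab_frame('scene');w=ctrl.grab_frame('wrist')
R=np.array(o['ee_rot']);p=np.array(o['eef_pos']);H=np.array(w['hand_eye'])
for z in (0,-.01,-.02,-.03):
  print(z,(proj(g,p+R@[0,0,z])-[310,175])*5,[proj(w,np.array([a,b,z]),H).round() for a,b in ((0,.015),(.011,.015),(-.011,.015),(0,-.015))])
print(proj(g,p+R@[0,0.015,0]),proj(g,p+R@[0,-0.015,0]),p,o['opening'])
cv2.imwrite('pics/s3.png',cv2.resize(g['color'][140:240,360:480],None,fx=6,fy=6,interpolation=2))
print((proj(g,p+R@[0,0.015,0])-[360,140])*6,(proj(g,p+R@[0,-0.015,0])-[360,140])*6)
"
```

```text
0 [494.47201338 227.35068472] [array([348., 284.]), array([348., 262.]), array([348., 304.]), array([287., 284.])]
-0.01 [497.07196417 208.98376576] [array([350., 292.]), array([350., 270.]), array([349., 313.]), array([285., 292.])]
-0.02 [499.69864592 190.4280104 ] [array([351., 301.]), array([352., 278.]), array([351., 324.]), array([283., 301.])]
-0.03 [502.352473   171.68049137] [array([353., 311.]), array([354., 287.]), array([353., 335.]), array([281., 311.])]
[408.64199429 224.52717357] [409.14213367 216.48828147] [0.67020679 0.14748912 0.16676467] 0.030017470436549152
[291.85196577 507.16304144] [294.852802   458.92968884]
```

View pics/s3.png

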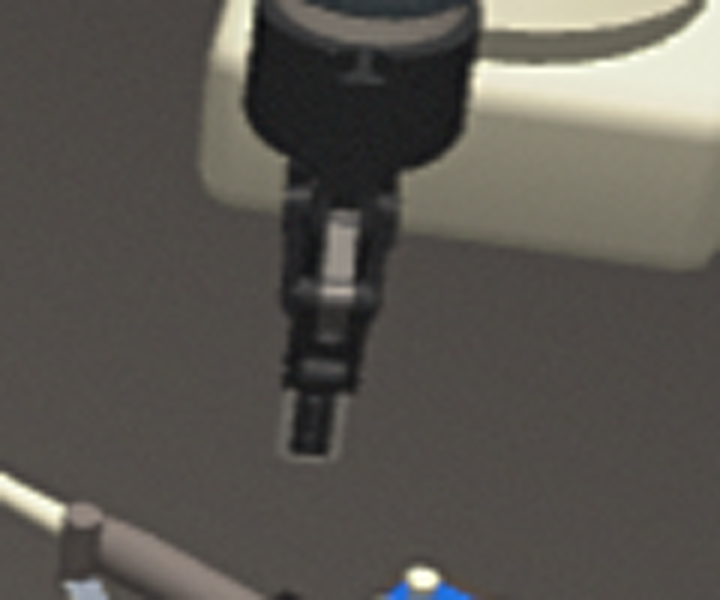

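The scene picture shows the fingertips about 20 mm short of the nominal TCP, so they passed over the peg (still at about 1.88). I'll go back and straddle it lower; the fingers fit either side of the 14 mm bar.

```bash
python3 -c "
from h import *
inc([lev(q,.165) for q in .12+np.arange(1,15)*.126])"
```

```text
now [0.6701 0.1474 0.1664] 32.1 tilt [-2.7e-03 -4.0e-04 -1.0e+00] F [0.7 0.6 0.1] open 0.0302 t 7.5
[-0.07 -1.54  0.14] -15.4
[-0.31 -2.25  0.14] -22.6
[-0.65 -2.93  0.15] -29.8
[-1.06 -3.56  0.15] -37.1
[-1.56 -4.13  0.15] -44.3
[-2.12 -4.64  0.15] -51.5
[-2.74 -5.07  0.15] -58.7
[-3.4  -5.42  0.16] -65.9
[-4.11 -5.68  0.16] -73.2
[-4.85 -5.86  0.16] -80.4
[-5.6  -5.94  0.16] -87.6
[-6.35 -5.92  0.16] -94.8
[-7.1  -5.81  0.17] -102.0
[-7.83 -5.61  0.17] -109.3
```

Emit:
servo_tool:
  increments:
    - {"slide": [0, -1, 0], "rotation": [0, 0, -7.5], "claw": 0.2}
    - {"slide": [-0.1, -1.5, 0], "rotation": [0, 0, -15], "claw": 0.2}
    - {"slide": [-0.3, -2.2, 0], "rotation": [0, 0, -22.5], "claw": 0.2}
    - {"slide": [-0.6, -3, 0], "rotation": [0, 0, -30], "claw": 0.2}
    - {"slide": [-1, -3.6, 0], "rotation": [0, 0, -37.5], "claw": 0.2}
    - {"slide": [-1.5, -4.1, 0], "rotation": [0, 0, -45], "claw": 0.2}
    - {"slide": [-2.1, -4.6, 0], "rotation": [0, 0, -52.5], "claw": 0.2}
    - {"slide": [-2.7, -5.1, 0], "rotation": [0, 0, -59], "claw": 0.2}

```text
clock: 8.3
eef_pos: [0.62, 0.1763, 0.167]
ee_rot: [[-0.025, 1.0, -0.002], [1.0, 0.025, -0.0], [-0.0, -0.002, -1.0]]
wrist_force: [-0.3, 0.6, 0.5]
opening: 0.0341
grasp_force: 0.0
```

```bash
python3 -c "
from h import *
inc([lev(q,.165) for q in (1.3,1.6,1.88)])"
```

```text
now [0.62   0.1763 0.167 ] 91.4 tilt [-1.8e-03 -4.0e-04 -1.0e+00] F [-0.3  0.6  0.5] open 0.0341 t 8.3
[-0.3  -1.77  0.2 ] -16.5
[-1.06 -3.39  0.2 ] -33.7
[-2.17 -4.64  0.21] -49.7
```

Emit:
servo_tool:
  increments:
    - {"slide": [0, -0.8, 0], "rotation": [0, 0, -8], "claw": 0.2}
    - {"slide": [-0.3, -1.8, 0], "rotation": [0, 0, -16], "claw": 0.2}
    - {"slide": [-0.6, -2.6, 0], "rotation": [0, 0, -24], "claw": 0.2}
    - {"slide": [-1, -3.3, 0], "rotation": [0, 0, -32], "claw": 0.2}
    - {"slide": [-1.6, -4, 0], "rotation": [0, 0, -40], "claw": 0.2}
    - {"slide": [-2.2, -4.6, 0], "rotation": [0, 0, -48], "claw": 0.2}
    - {"slide": [-2.2, -4.6, 0], "rotation": [0, 0, -49.5], "claw": 0.2}
    - {"slide": [-2.2, -4.6, 0], "rotation": [0, 0, -49.5], "claw": 0.2}

```text
clock: 9.1
eef_pos: [0.575, 0.1534, 0.1677]
ee_rot: [[-0.771, 0.636, -0.001], [0.636, 0.771, -0.0], [0.001, -0.0, -1.0]]
wrist_force: [-0.1, 0.3, -0.8]
opening: 0.0339
grasp_force: 0.0
```

```bash
python3 -c "
from h import *
inc([lev(q,.06) for q in (1.88,)])"
```

```text
now [0.575  0.1534 0.1677] 140.5 tilt [-8.e-04 -0.e+00 -1.e+00] F [-0.1  0.3 -0.8] open 0.0339 t 9.1
[ 0.06 -0.05 10.77] -0.7
```

Emit:
servo_tool:
  increments:
    - {"slide": [0, 0, 2], "rotation": [0, 0, 0], "claw": 0.2}
    - {"slide": [0, 0, 4], "rotation": [0, 0, 0], "claw": 0.2}
    - {"slide": [0, 0, 6], "rotation": [0, 0, 0], "claw": 0.2}
    - {"slide": [0, 0, 8], "rotation": [0, 0, 0], "claw": 0.2}
    - {"slide": [0, 0, 9], "rotation": [0, 0, 0], "claw": 0.2}
    - {"slide": [0, 0, 10], "rotation": [0, 0, 0], "claw": 0.2}
    - {"slide": [0, 0, 10.7], "rotation": [0, 0, 0], "claw": 0.25}
    - {"slide": [0, 0, 10.7], "rotation": [0, 0, 0], "claw": 0.35}

```text
clock: 9.9
eef_pos: [0.5748, 0.1534, 0.0605]
ee_rot: [[-0.773, 0.635, -0.001], [0.635, 0.773, -0.0], [0.001, -0.001, -1.0]]
wrist_force: [-0.1, -1.0, 0.2]
opening: 0.0278
grasp_force: 0.0
```

```bash
python3 -c "
from h import *
g=ctrl.grab_frame('scene')
cv2.imwrite('pics/s4.png',cv2.resize(g['color'][170:280,320:440],None,fx=5,fy=5,interpolation=2))
inc([lev(q,.061) for q in 1.88-np.arange(1,9)*.125])"
```

```text
now [0.5751 0.1534 0.0613] 140.6 tilt [-1.e-04  0.e+00 -1.e+00] F [ 0.1 -0.4 -0.1] open 0.0274 t 9.95
[0.04 0.68 0.03] 6.6
[-0.09  1.42  0.03] 13.8
[-0.32  2.13  0.03] 20.9
[-0.63  2.82  0.03] 28.1
[-1.02  3.45  0.03] 35.3
[-1.49  4.04  0.03] 42.4
[-2.03  4.56  0.03] 49.6
[-2.63  5.01  0.03] 56.7
```

View pics/s4.png

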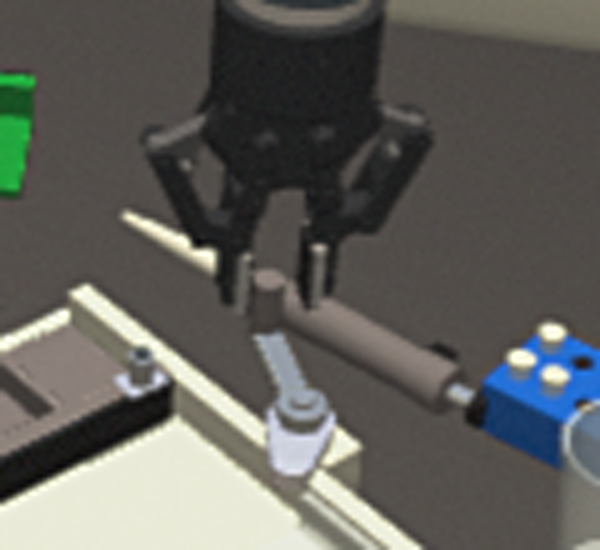

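The peg at (267,300) stands between the pads, whose tips reach about row 305. I'll go 10 mm lower and then swing the first part.

Emit:
servo_tool:
  increments:
    - {"slide": [0, 0, 0.6], "rotation": [0, 0, 0], "claw": 0.35}
    - {"slide": [0, 0.1, 1], "rotation": [0, 0, 0], "claw": 0.4}
    - {"slide": [0, 0.6, 1], "rotation": [0, 0, 6.5], "claw": 0.4}
    - {"slide": [-0.1, 1.4, 1], "rotation": [0, 0, 14], "claw": 0.4}
    - {"slide": [-0.3, 2.1, 1], "rotation": [0, 0, 21], "claw": 0.4}
    - {"slide": [-0.6, 2.8, 1], "rotation": [0, 0, 28], "claw": 0.4}
    - {"slide": [-1, 3.4, 1], "rotation": [0, 0, 35], "claw": 0.4}
    - {"slide": [-1.5, 4, 1], "rotation": [0, 0, 42], "claw": 0.4}

```text
clock: 10.75
eef_pos: [0.6113, 0.1752, 0.0507]
ee_rot: [[-0.145, 0.989, -0.003], [0.989, 0.145, 0.0], [0.001, -0.003, -1.0]]
wrist_force: [-4.3, 1.1, -0.8]
opening: 0.0255
grasp_force: 1.6
```

```bash
cat >> h.py <<'E'
def levq(f,E=None):
    """lever angle by matching the cam_lever mask to the rendered bar+peg"""
    rs=ctrl.regions_of(f,'cam_lever')
    for r in rs[:2]:
        best=[]
        for q in np.arange(-.1,2.06,.02):
            pts=[proj(f,lev(q,z,d)[:3],E) for z,d in ((.071,-.04),(.071,-.03),(.071,-.02),(.09,0),(.098,0),(.08,0))]
            s=sum(bool(r['mask'][int(np.clip(v,0,479)),int(np.clip(u,0,639))]) for u,v in pts);best.append((s,q))
        m=max(b[0] for b in best);print('lever',round(r['conf'],2),'score',m,np.round([b[1] for b in best if b[0]==m],2))
E
python3 -c "
from h import *
for n in ('scene','top'): levq(ctrl.grab_frame(n))
inc([lev(q,.051) for q in 1.13-np.arange(1,11)*.125])"
```

```text
lever 0.75 score 6 [1.04 1.06 1.08 1.1  1.12 1.14 1.16 1.18 1.2  1.22 1.24 1.26 1.28]
lever 0.8 score 0 [-0.1  -0.08 -0.06 -0.04 -0.02  0.    0.02  0.04  0.06  0.08  0.1   0.12
  0.14  0.16  0.18  0.2   0.22  0.24  0.26  0.28  0.3   0.32  0.34  0.36
  0.38  0.4   0.42  0.44  0.46  0.48  0.5   0.52  0.54  0.56  0.58  0.6
  0.62  0.64  0.66  0.68  0.7   0.72  0.74  0.76  0.78  0.8   0.82  0.84
  0.86  0.88  0.9   0.92  0.94  0.96  0.98  1.    1.02  1.04  1.06  1.08
  1.1   1.12  1.14  1.16  1.18  1.2   1.22  1.24  1.26  1.28  1.3   1.32
  1.34  1.36  1.38  1.4   1.42  1.44  1.46  1.48  1.5   1.52  1.54  1.56
  1.58  1.6   1.62  1.64  1.66  1.68  1.7   1.72  1.74  1.76  1.78  1.8
  1.82  1.84  1.86  1.88  1.9   1.92  1.94  1.96  1.98  2.    2.02  2.04]
now [0.6122 0.1748 0.0512] 98.8 tilt [ 4.e-04 -2.e-04 -1.e+00] F [-0.  -0.4  0.2] open 0.0255 t 10.95
[-0.01  0.76  0.02] 7.8
[-0.16  1.5   0.02] 14.9
[-0.4   2.21  0.02] 22.1
[-0.72  2.88  0.02] 29.3
[-1.13  3.51  0.02] 36.4
[-1.61  4.09  0.02] 43.6
[-2.16  4.6   0.02] 50.8
[-2.77  5.03  0.02] 57.9
[-3.43  5.39  0.02] 65.1
[-4.13  5.66  0.02] 72.2
```

The lever follows: it is at about 1.2 and the push took 4 N. I'll continue to the low point.

Emit:
servo_tool:
  increments:
    - {"slide": [0, 0.8, 0], "rotation": [0, 0, 8], "claw": 0.4}
    - {"slide": [-0.2, 1.5, 0], "rotation": [0, 0, 15], "claw": 0.4}
    - {"slide": [-0.4, 2.2, 0], "rotation": [0, 0, 22], "claw": 0.4}
    - {"slide": [-0.7, 2.9, 0], "rotation": [0, 0, 29], "claw": 0.4}
    - {"slide": [-1.1, 3.5, 0], "rotation": [0, 0, 36], "claw": 0.4}
    - {"slide": [-1.6, 4.1, 0], "rotation": [0, 0, 43.5], "claw": 0.4}
    - {"slide": [-2.2, 4.6, 0], "rotation": [0, 0, 51], "claw": 0.4}
    - {"slide": [-2.8, 5, 0], "rotation": [0, 0, 58], "claw": 0.4}

```text
clock: 11.75
eef_pos: [0.6655, 0.1555, 0.0513]
ee_rot: [[0.76, 0.65, -0.0], [0.65, -0.76, 0.002], [0.001, -0.001, -1.0]]
wrist_force: [-0.8, 2.0, -0.1]
opening: 0.0257
grasp_force: 1.6
```

```bash
python3 -c "
from h import *
levq(ctrl.grab_frame('scene'))
inc([lev(q,.051) for q in .1-np.arange(0,4)*.1])"
```

```text
lever 0.73 score 0 [-0.1  -0.08 -0.06 -0.04 -0.02  0.    0.02  0.04  0.06  0.08  0.1   0.12
  0.14  0.16  0.18  0.2   0.22  0.24  0.26  0.28  0.3   0.32  0.34  0.36
  0.38  0.4   0.42  0.44  0.46  0.48  0.5   0.52  0.54  0.56  0.58  0.6
  0.62  0.64  0.66  0.68  0.7   0.72  0.74  0.76  0.78  0.8   0.82  0.84
  0.86  0.88  0.9   0.92  0.94  0.96  0.98  1.    1.02  1.04  1.06  1.08
  1.1   1.12  1.14  1.16  1.18  1.2   1.22  1.24  1.26  1.28  1.3   1.32
  1.34  1.36  1.38  1.4   1.42  1.44  1.46  1.48  1.5   1.52  1.54  1.56
  1.58  1.6   1.62  1.64  1.66  1.68  1.7   1.72  1.74  1.76  1.78  1.8
  1.82  1.84  1.86  1.88  1.9   1.92  1.94  1.96  1.98  2.    2.02  2.04]
lever 0.7 score 3 [-0.1  -0.08 -0.06 -0.04 -0.02  0.    0.02  0.04  0.06  0.08  0.1   0.12
  0.14  0.16  0.18  0.2   0.22  0.24  0.26  0.28  0.3   0.32  0.34]
now [0.666  0.1544 0.0514] 40.7 tilt [ 6.e-04  3.e-04 -1.e+00] F [ 0.5  0.4 -1.3] open 0.0257 t 11.85
[0.06 0.14 0.04] 1.5
[0.01 0.74 0.04] 7.2
[-0.09  1.33  0.04] 13.0
[-0.26  1.91  0.04] 18.7
```

Emit:
servo_tool:
  increments:
    - {"slide": [0, 0.4, 0], "rotation": [0, 0, 4], "claw": 0.4}
    - {"slide": [0, 0.8, 0], "rotation": [0, 0, 8], "claw": 0.4}
    - {"slide": [-0.1, 1.2, 0], "rotation": [0, 0, 12], "claw": 0.4}
    - {"slide": [-0.1, 1.3, 0], "rotation": [0, 0, 13], "claw": 0.4}
    - {"slide": [-0.1, 1.3, 0], "rotation": [0, 0, 13], "claw": 0.3}
    - {"slide": [-0.1, 1.1, -1], "rotation": [0, 0, 12], "claw": 0.3}
    - {"slide": [-0.1, 1.1, -4], "rotation": [0, 0, 12], "claw": 0.3}
    - {"slide": [-0.1, 1.1, -8], "rotation": [0, 0, 12], "claw": 0.3}

```text
clock: 12.65
eef_pos: [0.6708, 0.1455, 0.1301]
ee_rot: [[0.876, 0.482, -0.004], [0.482, -0.876, -0.001], [-0.004, -0.001, -1.0]]
wrist_force: [0.2, -0.6, 0.5]
opening: 0.0301
grasp_force: 0.0
```

```bash
python3 -c "
from h import *
levq(ctrl.grab_frame('scene'))
o=ctrl.get_obs();f=ctrl.grab_frame('wrist');cv2.imwrite('pics/w3.png',f['color'])
T=np.eye(4);T[:3,:3]=o['ee_rot'];T[:3,3]=o['eef_pos'];E=T@np.array(f['hand_eye'])
for q in (-.1,0,.1,.2): print(q,proj(f,np.array([*lev(q,.1)[:3]]),E))
inc([(*cw(-.215,0),.15,P[2]+np.pi),(*cw(-.215,0),.15,P[2]),(*cw(-.215,0),.15,P[2]+np.pi/2)])"
```

```text
lever 0.89 score 6 [-0.1  -0.08 -0.06 -0.04 -0.02  0.    0.02]
lever 0.22 score 0 [-0.1  -0.08 -0.06 -0.04 -0.02  0.    0.02  0.04  0.06  0.08  0.1   0.12
  0.14  0.16  0.18  0.2   0.22  0.24  0.26  0.28  0.3   0.32  0.34  0.36
  0.38  0.4   0.42  0.44  0.46  0.48  0.5   0.52  0.54  0.56  0.58  0.6
  0.62  0.64  0.66  0.68  0.7   0.72  0.74  0.76  0.78  0.8   0.82  0.84
  0.86  0.88  0.9   0.92  0.94  0.96  0.98  1.    1.02  1.04  1.06  1.08
  1.1   1.12  1.14  1.16  1.18  1.2   1.22  1.24  1.26  1.28  1.3   1.32
  1.34  1.36  1.38  1.4   1.42  1.44  1.46  1.48  1.5   1.52  1.54  1.56
  1.58  1.6   1.62  1.64  1.66  1.68  1.7   1.72  1.74  1.76  1.78  1.8
  1.82  1.84  1.86  1.88  1.9   1.92  1.94  1.96  1.98  2.    2.02  2.04]
-0.1 [320.5533889  261.70546468]
0 [310.6095856  262.01482896]
0.1 [300.76166242 263.26528158]
0.2 [291.12836303 265.43951647]
now [0.6742 0.146  0.1375] 28.8 tilt [ 0.0095  0.0012 -1.    ] F [ 0.4 -0.7 -0.8] open 0.0296 t 12.8
[-26.84  -5.18  -1.5 ] -139.7
[-26.84  -5.18  -1.5 ] 40.3
[-26.84  -5.18  -1.5 ] -49.7
```

View pics/w3.png

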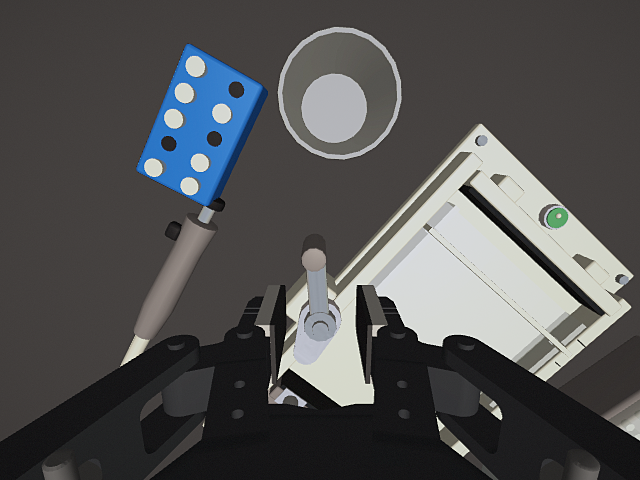

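Peg top at (314,260) means the lever is at about -0.03, so the cam is released. Next, with the fingers shut, I'll move behind the thumb plate.

Emit:
servo_tool:
  increments:
    - {"slide": [-3, -0.6, -1.5], "rotation": [0, 0, 5], "claw": 0.4}
    - {"slide": [-6.5, -1.2, -2], "rotation": [0, 0, 10], "claw": 0.7}
    - {"slide": [-10, -2, -2], "rotation": [0, 0, 15], "claw": 1}
    - {"slide": [-14, -2.7, -2], "rotation": [0, 0, 20], "claw": 1}
    - {"slide": [-18, -3.5, -2], "rotation": [0, 0, 26], "claw": 1}
    - {"slide": [-22, -4.3, -2], "rotation": [0, 0, 32], "claw": 1}
    - {"slide": [-25, -4.9, -2], "rotation": [0, 0, 38], "claw": 1}
    - {"slide": [-26.8, -5.2, -2], "rotation": [0, 0, 40.5], "claw": 1}

```text
clock: 13.6
eef_pos: [0.4099, 0.0624, 0.151]
ee_rot: [[0.978, -0.207, 0.0], [-0.207, -0.978, -0.0], [0.0, 0.0, -1.0]]
wrist_force: [-0.5, 0.5, 0.4]
opening: -0.0002
grasp_force: 0.0
```

```bash
python3 -c "
from h import *
ctrl.grab_frame('top');inc([(*cw(-.215,0),.04,P[2])])"
```

```text
now [0.4089 0.0619 0.1514] -12.0 tilt [-4.e-04 -8.e-04 -1.e+00] F [ 2.4 -0.3  1.5] open -0.0 t 13.65
[ 0.48 -0.14 11.14] -0.5
```

Emit:
servo_tool:
  increments:
    - {"slide": [0, -0.1, 3], "rotation": [0, 0, -0.5], "claw": 1}
    - {"slide": [0, -0.1, 6], "rotation": [0, 0, -0.5], "claw": 1}
    - {"slide": [0, -0.1, 8], "rotation": [0, 0, -0.5], "claw": 1}
    - {"slide": [0, -0.1, 9.5], "rotation": [0, 0, -0.5], "claw": 1}
    - {"slide": [0, -0.1, 10.5], "rotation": [0, 0, -0.5], "claw": 1}
    - {"slide": [0, -0.1, 10.9], "rotation": [0, 0, -0.5], "claw": 1}
    - {"slide": [0, -0.1, 10.9], "rotation": [0, 0, -0.5], "claw": 1}
    - {"slide": [0, -0.1, 10.9], "rotation": [0, 0, -0.5], "claw": 1}

```text
clock: 14.45
eef_pos: [0.4128, 0.0639, 0.0433]
ee_rot: [[0.98, -0.197, 0.002], [-0.197, -0.98, 0.0], [0.002, -0.0, -1.0]]
wrist_force: [-0.3, -0.4, -0.3]
opening: -0.0002
grasp_force: 0.0
```

```bash
python3 -c "
from h import *
g=ctrl.grab_frame('scene')
cv2.imwrite('pics/s5.png',cv2.resize(g['color'][180:330,260:440],None,fx=4,fy=4,interpolation=2))
o=ctrl.get_obs();print((proj(g,o['eef_pos'])-[260,180])*4)
inc([(*cw(-.187,0),.042,P[2]),(*cw(-.079,0),.042,P[2])])"
```

```text
[151.03366043 214.71739762]
now [0.4129 0.0639 0.0434] -11.4 tilt [ 1.8e-03  1.0e-04 -1.0e+00] F [-0.8 -0.3 -0.8] open -0.0001 t 14.5
[2.94 0.16 0.14] 0.2
[13.74  0.19  0.16] 0.2
```

View pics/s5.png

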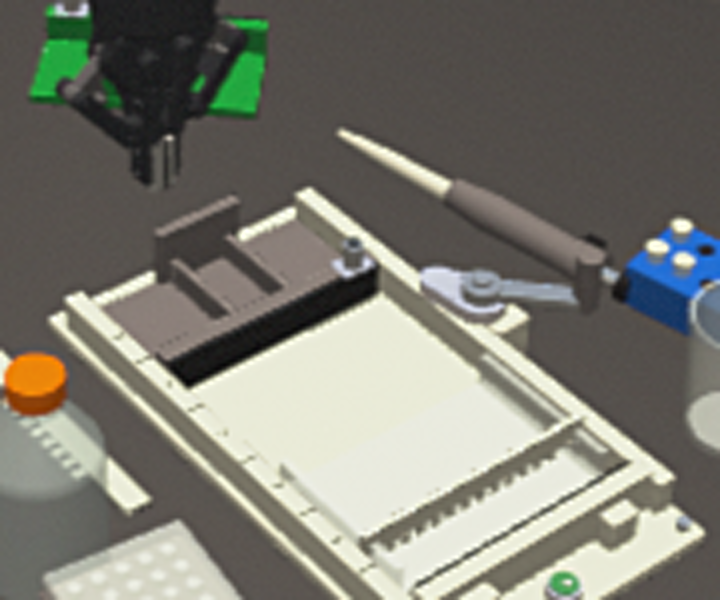

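Lever released, with the nose turned back. The fingertips at (158,187) are about 19 mm above the nominal TCP here too, so I'll lower 15 mm and start pushing gently.

Emit:
servo_tool:
  increments:
    - {"slide": [0, 0.1, 1], "rotation": [0, 0, 0], "claw": 1}
    - {"slide": [1, 0.2, 1.5], "rotation": [0, 0, 0], "claw": 1}
    - {"slide": [2, 0.2, 1.5], "rotation": [0, 0, 0], "claw": 1}
    - {"slide": [2.5, 0.2, 1.5], "rotation": [0, 0, 0], "claw": 1}
    - {"slide": [3, 0.2, 1.5], "rotation": [0, 0, 0], "claw": 1}
    - {"slide": [3.5, 0.2, 1.5], "rotation": [0, 0, 0], "claw": 1}
    - {"slide": [4, 0.2, 1.5], "rotation": [0, 0, 0], "claw": 1}
    - {"slide": [4.5, 0.2, 1.5], "rotation": [0, 0, 0], "claw": 1}

```text
clock: 15.3
eef_pos: [0.4561, 0.053, 0.0274]
ee_rot: [[0.98, -0.197, -0.0], [-0.197, -0.98, 0.0], [-0.0, -0.0, -1.0]]
wrist_force: [-3.4, 1.1, 2.1]
opening: -0.0001
grasp_force: 1.6
```

Emit:
servo_tool:
  increments:
    - {"slide": [0.5, 0, 0], "rotation": [0, 0, 0], "claw": 1}
    - {"slide": [1, 0, 0], "rotation": [0, 0, 0], "claw": 1}
    - {"slide": [1.5, 0, 0], "rotation": [0, 0, 0], "claw": 1}
    - {"slide": [2, 0, 0], "rotation": [0, 0, 0], "claw": 1}
    - {"slide": [2.5, 0, 0], "rotation": [0, 0, 0], "claw": 1}
    - {"slide": [3, 0, 0], "rotation": [0, 0, 0], "claw": 1}
    - {"slide": [3.5, 0, 0], "rotation": [0, 0, 0], "claw": 1}
    - {"slide": [4, 0, 0], "rotation": [0, 0, 0], "claw": 1}

```text
clock: 16.1
eef_pos: [0.4955, 0.045, 0.0273]
ee_rot: [[0.98, -0.197, 0.0], [-0.197, -0.98, 0.0], [0.0, -0.0, -1.0]]
wrist_force: [-3.0, 0.8, 3.2]
opening: 0.0002
grasp_force: 2.0
```

```bash
cat >> h.py <<'E'
def wall():
    for n in ('scene','top'):
        f=ctrl.grab_frame(n)
        for r in ctrl.regions_of(f,'end_wall')[:3]:
            w=atz(f,r['location'],.05)
            c,s=np.cos(P[2]),np.sin(P[2]);d=w[:2]-P[:2]
            print(n,'wall blob in caster',round(r['conf'],2),np.round([(c*d[0]+s*d[1])*1e3,(c*d[1]-s*d[0])*1e3]))
E
python3 -c "
from h import *
wall();inc([(*cw(-.079,0),.028,P[2])])"
```

```text
scene wall blob in caster 0.81 [-65. -10.]
scene wall blob in caster 0.73 [-375.   79.]
scene wall blob in caster 0.6 [  87. -204.]
top wall blob in caster 0.86 [-390.  115.]
top wall blob in caster 0.25 [95. 19.]
now [0.4956 0.0449 0.0271] -11.4 tilt [ 8.e-04 -2.e-04 -1.e+00] F [-0.   0.5  0. ] open 0.0002 t 16.3
[ 5.25 -0.04 -0.09] 0.2
```

The wall slides at about 3 N. About 52 mm remain.

Emit:
servo_tool:
  increments:
    - {"slide": [0.5, 0, 0], "rotation": [0, 0, 0], "claw": 1}
    - {"slide": [1, 0, 0], "rotation": [0, 0, 0], "claw": 1}
    - {"slide": [1.5, 0, 0], "rotation": [0, 0, 0], "claw": 1}
    - {"slide": [2, 0, 0], "rotation": [0, 0, 0], "claw": 1}
    - {"slide": [2.5, 0, 0], "rotation": [0, 0, 0], "claw": 1}
    - {"slide": [3, 0, 0], "rotation": [0, 0, 0], "claw": 1}
    - {"slide": [3.4, 0, 0], "rotation": [0, 0, 0], "claw": 1}
    - {"slide": [3.8, 0, 0], "rotation": [0, 0, 0], "claw": 1}

```text
clock: 17.1
eef_pos: [0.5327, 0.0375, 0.0271]
ee_rot: [[0.98, -0.197, -0.0], [-0.197, -0.98, -0.0], [-0.0, 0.0, -1.0]]
wrist_force: [-2.4, 0.4, -1.0]
opening: 0.0
grasp_force: 0.9
```

Emit:
servo_tool:
  increments:
    - {"slide": [0.1, 0, 0], "rotation": [0, 0, 0], "claw": 1}
    - {"slide": [0.2, 0, 0], "rotation": [0, 0, 0], "claw": 1}
    - {"slide": [0.3, 0, 0], "rotation": [0, 0, 0], "claw": 1}
    - {"slide": [0.4, 0, 0], "rotation": [0, 0, 0], "claw": 1}
    - {"slide": [0.5, 0, 0], "rotation": [0, 0, 0], "claw": 1}
    - {"slide": [0.6, 0, 0], "rotation": [0, 0, 0], "claw": 1}
    - {"slide": [0.7, 0, 0], "rotation": [0, 0, 0], "claw": 1}
    - {"slide": [0.8, 0, 0], "rotation": [0, 0, 0], "claw": 1}

```text
clock: 17.9
eef_pos: [0.5402, 0.036, 0.0273]
ee_rot: [[0.98, -0.197, -0.0], [-0.197, -0.98, -0.0], [-0.0, 0.0, -1.0]]
wrist_force: [-2.9, 1.1, -0.9]
opening: -0.0002
grasp_force: 1.6
```

```bash
python3 -c "
from h import *
inc([(*cw(-.079,0),.028,P[2])])"
```

```text
now [0.5402 0.036  0.0273] -11.4 tilt [-1.e-04 -0.e+00 -1.e+00] F [-2.9  1.1 -0.9] open -0.0002 t 17.9
[ 0.7  -0.03 -0.07] 0.2
```

Emit:
servo_tool:
  increments:
    - {"slide": [0.1, 0, 0], "rotation": [0, 0, 0], "claw": 1}
    - {"slide": [0.15, 0, 0], "rotation": [0, 0, 0], "claw": 1}
    - {"slide": [0.2, 0, 0], "rotation": [0, 0, 0], "claw": 1}
    - {"slide": [0.25, 0, 0], "rotation": [0, 0, 0], "claw": 1}
    - {"slide": [0.3, 0, 0], "rotation": [0, 0, 0], "claw": 1}
    - {"slide": [0.35, 0, 0], "rotation": [0, 0, 0], "claw": 1}
    - {"slide": [0.4, 0, 0], "rotation": [0, 0, 0], "claw": 1}
    - {"slide": [0.45, 0, 0], "rotation": [0, 0, 0], "claw": 1}

```text
clock: 18.7
eef_pos: [0.5446, 0.0352, 0.0273]
ee_rot: [[0.98, -0.197, -0.0], [-0.197, -0.98, 0.0], [-0.0, 0.0, -1.0]]
wrist_force: [-3.8, 0.1, -0.2]
opening: -0.0002
grasp_force: 1.6
```

Emit:
servo_tool:
  increments:
    - {"slide": [0.03, 0, 0], "rotation": [0, 0, 0], "claw": 1}
    - {"slide": [0.06, 0, 0], "rotation": [0, 0, 0], "claw": 1}
    - {"slide": [0.09, 0, 0], "rotation": [0, 0, 0], "claw": 1}
    - {"slide": [0.12, 0, 0], "rotation": [0, 0, 0], "claw": 1}
    - {"slide": [0.15, 0, 0], "rotation": [0, 0, 0], "claw": 1}
    - {"slide": [0.18, 0, 0], "rotation": [0, 0, 0], "claw": 1}
    - {"slide": [0.2, 0, 0], "rotation": [0, 0, 0], "claw": 1}
    - {"slide": [0.2, 0, 0], "rotation": [0, 0, 0], "claw": 1}

```text
clock: 19.5
eef_pos: [0.5465, 0.0348, 0.0272]
ee_rot: [[0.98, -0.197, -0.0], [-0.197, -0.98, 0.0], [-0.0, 0.0, -1.0]]
wrist_force: [-2.8, 0.9, -0.3]
opening: -0.0001
grasp_force: 1.9
```

Emit:
servo_tool:
  increments:
    - {"slide": [0.04, 0, 0], "rotation": [0, 0, 0], "claw": 1}
    - {"slide": [0.08, 0, 0], "rotation": [0, 0, 0], "claw": 1}
    - {"slide": [0.12, 0, 0], "rotation": [0, 0, 0], "claw": 1}
    - {"slide": [0.15, 0, 0], "rotation": [0, 0, 0], "claw": 1}
    - {"slide": [0.18, 0, 0], "rotation": [0, 0, 0], "claw": 1}
    - {"slide": [0.21, 0, 0], "rotation": [0, 0, 0], "claw": 1}
    - {"slide": [0.24, 0, 0], "rotation": [0, 0, 0], "claw": 1}
    - {"slide": [0.27, 0, 0], "rotation": [0, 0, 0], "claw": 1}

```text
clock: 20.3
eef_pos: [0.5465, 0.0351, 0.0272]
ee_rot: [[0.98, -0.197, -0.006], [-0.197, -0.98, 0.001], [-0.006, -0.0, -1.0]]
wrist_force: [-15.5, 3.5, 6.2]
opening: -0.0001
grasp_force: 8.1
```

```bash
python3 -c "
from h import *
wall()
g=ctrl.grab_frame('scene')
cv2.imwrite('pics/s6.png',cv2.resize(g['color'][220:350,290:440],None,fx=5,fy=4.6,interpolation=2))
f=ctrl.grab_frame('top');cv2.imwrite('pics/t6.png',f['color'])
inc([(*cw(-.079,0),.028,P[2])])"
```

```text
scene wall blob in caster 0.75 [-17.  -3.]
scene wall blob in caster 0.73 [-351.   88.]
top wall blob in caster 0.87 [-390.  120.]
top wall blob in caster 0.41 [-101.  -16.]
now [0.5465 0.035  0.0272] -11.3 tilt [-0.0062  0.0012 -1.    ] F [-15.9   3.2   5.8] open -0.0002 t 20.6
[ 0.06  0.   -0.08] 0.2
```

View pics/s6.png

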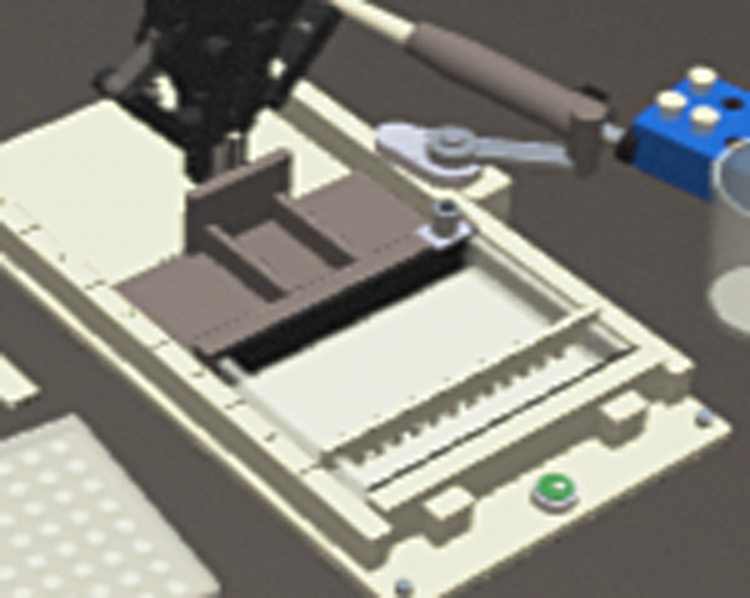

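The wall stopped at its computed home position with force rising to 16 N, so the tray is snug. I'll back off, rise and return to the lever.

Emit:
servo_tool:
  increments:
    - {"slide": [0.25, 0, 0], "rotation": [0, 0, 0], "claw": 1}
    - {"slide": [0, 0, 0], "rotation": [0, 0, 0], "claw": 1}
    - {"slide": [-0.6, 0, 0], "rotation": [0, 0, 0], "claw": 1}
    - {"slide": [-2, 0, 0], "rotation": [0, 0, 0], "claw": 1}
    - {"slide": [-3, 0, -1], "rotation": [0, 0, 0], "claw": 1}
    - {"slide": [-3, 0, -5], "rotation": [0, 0, 0], "claw": 1}
    - {"slide": [-3, 0, -9], "rotation": [0, 0, 0], "claw": 1}
    - {"slide": [-3, 0, -12], "rotation": [0, 0, 0], "claw": 0.5}

```text
clock: 21.4
eef_pos: [0.5213, 0.0399, 0.1509]
ee_rot: [[0.98, -0.197, 0.006], [-0.197, -0.98, -0.0], [0.006, -0.001, -1.0]]
wrist_force: [0.2, 0.1, 0.5]
opening: 0.0134
grasp_force: 0.0
```

```bash
python3 -c "
from h import *
ctrl.grab_frame('top')
inc([lev(-.03,.15)])"
```

```text
now [0.5232 0.04   0.1566] -11.4 tilt [ 1.380e-02 -2.000e-04 -9.999e-01] F [-0.8  0.1  3.6] open 0.0204 t 21.45
[ 12.45 -13.46   0.86] -43.1
```

Emit:
servo_tool:
  increments:
    - {"slide": [2, -2, 0], "rotation": [0, 0, -7], "claw": 0.2}
    - {"slide": [4, -4.5, 0], "rotation": [0, 0, -14], "claw": 0.2}
    - {"slide": [6.5, -7, 0], "rotation": [0, 0, -21], "claw": 0.2}
    - {"slide": [9, -9.5, 0], "rotation": [0, 0, -28], "claw": 0.2}
    - {"slide": [11, -12, 0], "rotation": [0, 0, -35], "claw": 0.2}
    - {"slide": [12.4, -13.4, 0], "rotation": [0, 0, -42], "claw": 0.2}
    - {"slide": [12.4, -13.4, 0], "rotation": [0, 0, -43], "claw": 0.2}
    - {"slide": [12.4, -13.4, 0], "rotation": [0, 0, -43], "claw": 0.2}

```text
clock: 22.25
eef_pos: [0.6681, 0.1469, 0.147]
ee_rot: [[0.852, 0.523, 0.001], [0.523, -0.852, -0.0], [0.0, 0.001, -1.0]]
wrist_force: [0.1, -0.1, -0.1]
opening: 0.0341
grasp_force: 0.0
```

```bash
python3 -c "
from h import *
levq(ctrl.grab_frame('scene'))
o=ctrl.get_obs();f=ctrl.grab_frame('wrist')
T=np.eye(4);T[:3,:3]=o['ee_rot'];T[:3,3]=o['eef_pos'];E=T@np.array(f['hand_eye'])
levq(f,E)
inc([lev(-.03,.05)])" | cut -c1-150
```

```text
lever 0.77 score 6 [-0.1  -0.08 -0.06 -0.04 -0.02  0.    0.02  0.04  0.06  0.08]
lever 0.6 score 0 [-0.1  -0.08 -0.06 -0.04 -0.02  0.    0.02  0.04  0.06  0.08  0.1   0.12
  0.14  0.16  0.18  0.2   0.22  0.24  0.26  0.28  0.3   0.32  0.34  0.36
  0.38  0.4   0.42  0.44  0.46  0.48  0.5   0.52  0.54  0.56  0.58  0.6
  0.62  0.64  0.66  0.68  0.7   0.72  0.74  0.76  0.78  0.8   0.82  0.84
  0.86  0.88  0.9   0.92  0.94  0.96  0.98  1.    1.02  1.04  1.06  1.08
  1.1   1.12  1.14  1.16  1.18  1.2   1.22  1.24  1.26  1.28  1.3   1.32
  1.34  1.36  1.38  1.4   1.42  1.44  1.46  1.48  1.5   1.52  1.54  1.56
  1.58  1.6   1.62  1.64  1.66  1.68  1.7   1.72  1.74  1.76  1.78  1.8
  1.82  1.84  1.86  1.88  1.9   1.92  1.94  1.96  1.98  2.    2.02  2.04]
lever 0.89 score 6 [-0.1  -0.08 -0.06 -0.04 -0.02  0.    0.02  0.04  0.06  0.08]
now [0.6676 0.1464 0.148 ] 31.5 tilt [ 0.0012  0.     -1.    ] F [0.1 0.1 0.5] open 0.0342 t 22.45
[0.41 0.13 9.8 ] -0.2
```

Emit:
servo_tool:
  increments:
    - {"slide": [0.4, 0.1, 1], "rotation": [0, 0, 0], "claw": 0.2}
    - {"slide": [0.4, 0.1, 3], "rotation": [0, 0, 0], "claw": 0.2}
    - {"slide": [0.4, 0.1, 5], "rotation": [0, 0, 0], "claw": 0.2}
    - {"slide": [0.4, 0.1, 7], "rotation": [0, 0, 0], "claw": 0.2}
    - {"slide": [0.4, 0.1, 8.5], "rotation": [0, 0, 0], "claw": 0.2}
    - {"slide": [0.4, 0.1, 9.7], "rotation": [0, 0, 0], "claw": 0.2}
    - {"slide": [0.4, 0.1, 9.7], "rotation": [0, 0, 0], "claw": 0.3}
    - {"slide": [0.4, 0.1, 9.7], "rotation": [0, 0, 0], "claw": 0.4}

```text
clock: 23.25
eef_pos: [0.6719, 0.1483, 0.0507]
ee_rot: [[0.852, 0.524, 0.0], [0.524, -0.852, 0.0], [0.0, 0.0, -1.0]]
wrist_force: [-0.7, -0.2, 0.2]
opening: 0.0258
grasp_force: 0.0
```

```bash
python3 -c "
from h import *
inc([lev(q,.051) for q in -.03+np.arange(1,9)*.12])"
```

```text
now [0.6719 0.1483 0.0507] 31.6 tilt [ 4.e-04  1.e-04 -1.e+00] F [-0.7 -0.2  0.2] open 0.0258 t 23.25
[-0.1  -0.64 -0.03] -7.0
[-0.23 -1.35 -0.03] -13.9
[-0.44 -2.04 -0.03] -20.7
[-0.74 -2.69 -0.03] -27.6
[-1.11 -3.31 -0.03] -34.5
[-1.55 -3.88 -0.03] -41.4
[-2.06 -4.39 -0.03] -48.2
[-2.62 -4.83 -0.03] -55.1
```

Emit:
servo_tool:
  increments:
    - {"slide": [-0.1, -0.6, 0], "rotation": [0, 0, -7], "claw": 0.4}
    - {"slide": [-0.2, -1.4, 0], "rotation": [0, 0, -14], "claw": 0.4}
    - {"slide": [-0.4, -2, 0], "rotation": [0, 0, -20.5], "claw": 0.4}
    - {"slide": [-0.7, -2.7, 0], "rotation": [0, 0, -27.5], "claw": 0.4}
    - {"slide": [-1.1, -3.3, 0], "rotation": [0, 0, -34.5], "claw": 0.4}
    - {"slide": [-1.6, -3.9, 0], "rotation": [0, 0, -41.5], "claw": 0.4}
    - {"slide": [-2.1, -4.4, 0], "rotation": [0, 0, -48], "claw": 0.4}
    - {"slide": [-2.6, -4.8, 0], "rotation": [0, 0, -55], "claw": 0.4}

```text
clock: 24.05
eef_pos: [0.6257, 0.176, 0.0522]
ee_rot: [[0.054, 0.999, 0.004], [0.999, -0.054, 0.001], [0.001, 0.004, -1.0]]
wrist_force: [3.6, 0.6, -2.3]
opening: 0.0257
grasp_force: 1.4
```

```bash
python3 -c "
from h import *
inc([lev(q,.051) for q in .93+np.arange(1,10)*.12])"
```

```text
now [0.6257 0.176  0.0522] 86.9 tilt [ 4.5e-03  9.0e-04 -1.0e+00] F [ 3.6  0.6 -2.3] open 0.0257 t 24.05
[-0.08 -0.86  0.11] -6.7
[-0.21 -1.57  0.11] -13.6
[-0.42 -2.26  0.11] -20.5
[-0.71 -2.92  0.1 ] -27.3
[-1.08 -3.54  0.1 ] -34.2
[-1.52 -4.11  0.1 ] -41.1
[-2.02 -4.62  0.1 ] -48.0
[-2.58 -5.07  0.09] -54.8
[-3.2  -5.45  0.09] -61.7
```

Emit:
servo_tool:
  increments:
    - {"slide": [-0.1, -0.8, 0], "rotation": [0, 0, -7], "claw": 0.4}
    - {"slide": [-0.2, -1.5, 0.1], "rotation": [0, 0, -13.5], "claw": 0.4}
    - {"slide": [-0.4, -2.2, 0.1], "rotation": [0, 0, -20.5], "claw": 0.4}
    - {"slide": [-0.7, -2.9, 0.1], "rotation": [0, 0, -27.5], "claw": 0.4}
    - {"slide": [-1.1, -3.5, 0.1], "rotation": [0, 0, -34], "claw": 0.4}
    - {"slide": [-1.5, -4.1, 0.1], "rotation": [0, 0, -41], "claw": 0.4}
    - {"slide": [-2, -4.6, 0.1], "rotation": [0, 0, -48], "claw": 0.4}
    - {"slide": [-2.6, -5.1, 0.1], "rotation": [0, 0, -55], "claw": 0.4}

```text
clock: 24.85
eef_pos: [0.5738, 0.1531, 0.052]
ee_rot: [[-0.787, 0.617, 0.006], [0.617, 0.787, 0.001], [-0.004, 0.005, -1.0]]
wrist_force: [2.8, 0.1, 0.7]
opening: 0.0254
grasp_force: 1.3
```

```bash
python3 -c "
from h import *
levq(ctrl.grab_frame('scene'))
inc([lev(q,.051) for q in (1.9,1.95,2,2.05,2.1)])"|cut -c1-150 |grep -v '  [01].[0-9]* '
```

```text
[-0.05 -0.28  0.06] -3.5
[-0.07 -0.58  0.06] -6.4
[-0.11 -0.88  0.06] -9.2
[-0.17 -1.17  0.06] -12.1
```

Emit:
servo_tool:
  increments:
    - {"slide": [0, -0.3, 0], "rotation": [0, 0, -3], "claw": 0.4}
    - {"slide": [-0.1, -0.6, 0], "rotation": [0, 0, -6], "claw": 0.4}
    - {"slide": [-0.1, -0.8, 0], "rotation": [0, 0, -8], "claw": 0.4}
    - {"slide": [-0.1, -0.9, 0], "rotation": [0, 0, -9], "claw": 0.4}
    - {"slide": [-0.1, -1, 0], "rotation": [0, 0, -10], "claw": 0.4}
    - {"slide": [-0.1, -1.05, 0], "rotation": [0, 0, -10.5], "claw": 0.4}
    - {"slide": [-0.1, -1.1, 0], "rotation": [0, 0, -11], "claw": 0.4}
    - {"slide": [-0.1, -1.1, 0], "rotation": [0, 0, -11], "claw": 0.4}

```text
clock: 25.75
eef_pos: [0.5682, 0.1447, 0.0512]
ee_rot: [[-0.887, 0.462, 0.006], [0.462, 0.887, 0.003], [-0.004, 0.005, -1.0]]
wrist_force: [5.3, 3.6, 0.1]
opening: 0.0257
grasp_force: 2.8
```

```bash
python3 -c "
from h import *
inc([lev(2.05,.051)])"
```

```text
now [0.5682 0.1447 0.0512] 152.5 tilt [ 0.0057  0.0025 -1.    ] F [5.3 3.6 0.1] open 0.0257 t 25.75
[-0.01  0.03  0.02] 1.5
```

The force is 6 N with the peg at about 1.98. I'll release, lift and check.

Emit:
servo_tool:
  increments:
    - {"slide": [0, 0.2, 0], "rotation": [0, 0, 0], "claw": 0.35}
    - {"slide": [0, 0.4, 0], "rotation": [0, 0, 0], "claw": 0.3}
    - {"slide": [0, 0.4, 0], "rotation": [0, 0, 0], "claw": 0.3}
    - {"slide": [0, 0.4, -1], "rotation": [0, 0, 0], "claw": 0.3}
    - {"slide": [0, 0.4, -3], "rotation": [0, 0, 0], "claw": 0.3}
    - {"slide": [0, 0.4, -6], "rotation": [0, 0, 0], "claw": 0.3}
    - {"slide": [0, 0.4, -9], "rotation": [0, 0, 0], "claw": 0.3}
    - {"slide": [0, 0.4, -12], "rotation": [0, 0, 0], "claw": 0.3}

```text
clock: 26.55
eef_pos: [0.5676, 0.1467, 0.1713]
ee_rot: [[-0.888, 0.46, 0.0], [0.46, 0.888, -0.0], [-0.0, 0.0, -1.0]]
wrist_force: [0.7, 0.2, 0.2]
opening: 0.0299
grasp_force: 0.0
```

Emit:
servo_tool:
  increments:
    - {"slide": [-1, 0, -1], "rotation": [0, 0, 0], "claw": 0.3}
    - {"slide": [-3, 0, -2], "rotation": [0, 0, 0], "claw": 0.3}
    - {"slide": [-5, 0, -2], "rotation": [0, 0, 0], "claw": 0.3}
    - {"slide": [-7, 0, -2], "rotation": [0, 0, 0], "claw": 0.3}
    - {"slide": [-9, 0, -2], "rotation": [0, 0, 0], "claw": 0.3}
    - {"slide": [-10, 0, -2], "rotation": [0, 0, 0], "claw": 0.3}
    - {"slide": [-10, 0, -2], "rotation": [0, 0, 0], "claw": 0.3}
    - {"slide": [-10, 0, -2], "rotation": [0, 0, 0], "claw": 0.3}

```text
clock: 27.35
eef_pos: [0.6562, 0.1012, 0.1894]
ee_rot: [[-0.888, 0.46, -0.0], [0.46, 0.888, 0.0], [0.001, -0.0, -1.0]]
wrist_force: [0.5, -0.1, 0.6]
opening: 0.03
grasp_force: 0.0
```

```bash
python3 -c "
from h import *
o=ctrl.get_obs();f=ctrl.grab_frame('wrist')
T=np.eye(4);T[:3,:3]=o['ee_rot'];T[:3,3]=o['eef_pos'];E=T@np.array(f['hand_eye'])
cv2.imwrite('pics/w7.png',f['color'])
for q in (1.7,1.8,1.9,2.,2.05): print(q,proj(f,np.array([*lev(q,.1)[:3]]),E))
h=lambda x,y,z:proj(f,np.array([*cw(x,y),z]),E).round(1)
print('gasket top home x=.018',h(.018,.06,.05),h(.018,-.07,.05),'fixed',h(.118,.06,.05),h(.118,-.07,.05))
inc([])"
```

```text
1.7 [350.08934498  96.45439798]
1.8 [341.52924055  93.29034442]
1.9 [332.67094693  91.05520256]
2.0 [323.61934021  89.7800555 ]
2.05 [319.05480688  89.50858181]
gasket top home x=.018 [292.6 231.4] [153.9 269.6] fixed [323.7 330.5] [194.4 363.2]
now [0.656  0.1014 0.1896] 152.6 tilt [-2.e-04  2.e-04 -1.e+00] F [-1.   0.  -0.4] open 0.0299 t 27.4
```

View pics/w7.png

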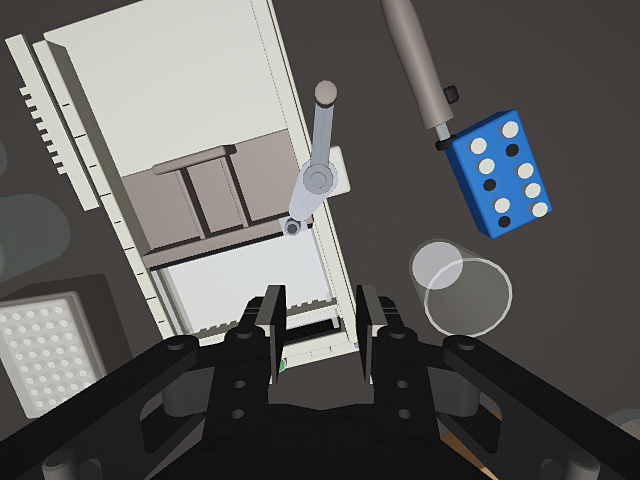

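Peg top at (325,92) puts the lever at about 1.98, with the nose behind the roller. The gasket line agrees with the home position, so I'm handing in.

```bash
python3 -c "
from station import ctrl
print(ctrl.job_done())"
```

```text
the job is handed in; nothing more can be done
None
```

The job is handed in, with no verdict returned: the cam was released, the wall was pushed until force rose at its computed home position, and the lever was swung back to about 1.98 rad behind the roller. My first pass missed the peg because the fingertips sat about 20 mm above the reported TCP, and I viewed 13 pictures against your limit of 10.

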